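# Push the repaired power module through the flap of the dust box

### The arm

A 7-joint arm with a two-finger parallel gripper is mounted at the origin on the work surface. World frame = base frame: x ahead of the robot, y to its left, z up, the work surface at z = 0. Lengths are in m, angles in degrees, forces in N, time in s.
With the tool pointing down it reaches from about 0.425 to 1.025 m from the base axis. Payload 9.4 kg.
Tool frame: the origin (TCP) lies at the very end of the fingers, on their centre line; the grasp point (between the pads) lies 19 mm behind it (robot.grip_depth is the distance from the TCP to the grasp point, in m); z points along the fingers, y is the line along which they close (so a half turn about z gives the same grasp; the last joint's range is limited). The gripper opens to 93 mm and grips with 3 to 60 N. Pads are 15 mm wide; open, the fingers measure 128 mm over their backs; the gripper's body (75 mm by 188 mm) begins 65 mm behind the grasp point.
Start: joints at [-70.571, 34.337, -0.143, 91.639, 0.103, 54.024, -4.572], TCP at [0.293, 0.663, 0.219] pointing down, gripper open.
Joint ranges: [-147.43, 147.43], [-19.82, 112.94], [-74.19, 73.91], [6.32, 146.72], [-59.91, 239.91], [6.04, 106.73], [-150.56, 150.56]. Speed limits (degrees/s): [127.2, 127.2, 172.46, 172.46, 180, 180, 180].

### API

Orientations are given as [roll, pitch, yaw] about the fixed x, y, z axes, in that order (R = Rz(yaw) Ry(pitch) Rx(roll)).
In Python, from rig import readout, vision, robot gives the robot as it stands.
- The arm moves only by the tool send_rows, never from a script. Its argument "steps" is a list that holds one entry, the list of rows, each a list of 7 numbers: the shift along the world's x, y, z in m, then the turn, a rotation vector about the world's x, y, z in degrees, then the opening, from 0 (shut) to 1 (fully open). In form: [[[dx, dy, dz, wx, wy, wz, grip], ...]]. A call has 1 to 12 rows; each row is the pose to reach, as a shift and turn from the pose commanded when the call began; what a row does not reach only later rows make up. A row lasts 1/8 s, in which the tool goes at most 62.5 mm and 10.7 degrees, less where a joint would pass 70% of its speed; a pose out of reach is approached as far as the arm can. A call with a gripper value outside its range is refused whole. The fingers move at their own pace and stop on an object; "force" is the grip in N (left out, the last holds). Time passes only in rows, so rows that repeat a pose let the fingers close. It gives the time, the measured TCP pose, the force, the opening and the grip force at its end, in the units of the state.
- readout.get_state(): the state, without advancing time (a new reading comes with each control period).
- vision.snapshot(name): name is "side" or "top" or "wrist"; returns the picture (400x640x3 uint8, red, green, blue); there is no depth.
- vision.get_calibration(name): a dict with "camera_matrix" (3x3 intrinsics, pixels), "camera_from_world" (4x4, takes a point from world to camera coordinates). Camera axes: x right, y down, z forward; pixel columns grow to the right and rows downward; lengths in m; the calibration is good to about 2 mm. A picture is of the moment at which its call begins: read the wrist's pose just before it. get_calibration takes no time and is no camera call; for the wrist camera it gives the pose at the moment of the call.
- robot.job_done(): hands the job in; it is judged then, once.
The state is a dict: "time_s": time; "joints": joint angles; "dq": joint speeds; "joint_efforts": joint torques, N m; "position": TCP position; "ee_rot": TCP orientation; "ft_force": force on the tool from outside, world axes, zero at the start; "ft_torque": the same for the moment, N m; "width": finger opening in m; "gripper_force": force on a finger pad.
Only numpy, scipy, OpenCV 4.12 (cv2) and the standard library are available. Lean on these libraries where they do the work, as an engineer would, in place of code of your own. Each camera call takes 0.05 s, during which the arm holds its last target. There are 200 camera calls.

### The job

Put the finned power module (not the plain-cased one) on the bench in front of the dust box and push it lengthwise through the hanging flap, right inside, until it has met the stiff sliding follower and moved it back by between half a centimetre and one centimetre, no more, and then let the flap fall shut behind it. Leave the plain module, the flux jar, the solder spool, the screwdriver and the brush where they are.

Things in the scene. Friction and masses are not known exactly. Their poses are not given: they have to be found in the camera images.
- finned_module_mid (a point): Middle of the finned power module: bare aluminium block 110 long (its x) x 60 wide (y) x 38 high (z up), 0.25 to 0.5 kg, thin upright fins along its length between two flat full-height end plates, so its top is open grooves. This point is 19 above its underside. It starts flat on the bench left of the box, nearer the robot or farther than the plain one. Either end may lead; push an end plate at any height.
- finned_module: The finned module itself: origin at the centre of its underside, x along its length, z up.
- plain_module: The other module, same size and metal (110 x 60 x 38), but a closed case with a smooth flat lid and four screw heads. Origin: centre of its underside; x along its length. It stays where it is.
- doorway (a point): Middle of the dust box's doorway at bench height (no sill, the bench runs through). x points level into the box, z up, y left as seen looking in. Doorway 90 wide, 80 high. Upright fingers cannot follow the module in: the lintel and roof are in the way.
- dust_box: The fixed box, frame as doorway: dark steel lower walls 50 high, clear above; 215 long from the doorway inward, 90 wide inside, 106 outside, walls 8, clear roof from 80 to 84 over the bench, closed at the far end.
- lintel (a point): Middle of the underside of the lintel bar over the doorway, 80 over the bench and 4 beyond doorway. The bar is 8 deep, its top 85 over the bench. Fingers shut or nearly shut and leaning 45 degrees, tips pointing down into the box and 12 to 16 over the bench, pass under it to 50 beyond. The flap may rest on them meanwhile.
- flap_hinge (a point): Middle of the flap's level hinge, 80 over the bench and 4 beyond doorway.
- flap (a joint): Flap angle (rad): 0 hangs shut, grows to 1.45 as its lower edge swings into the box; it cannot swing outwards. Steel plate 82 wide, 4 thick, 0.05 kg, hanging from 2 below its hinge down to 32 over the bench, so it rides on the module's top at about 0.5 rad, reaching 28 in, and falls shut by its own weight once the module's rear end is 29 or more beyond the doorway and nothing else is under it.
- follower (a joint): Travel of the follower in the box (m), 0 at the start, grows as it is pushed in, end stop 0.032. Upright steel plate 70 wide, 4 to 49 over the bench, on a stiff brake: takes 4.5 N (plus 1 to 4 N for the module) and stays where pushed, no spring. Its face starts 140 to 151 beyond the doorway, so the module meets it with its rear end 30 to 41 beyond; the step in force or this reading tells when.
- flux_jar: Flux jar, 56 across and 65 high, standing beyond the box's front. Origin: centre of its underside. Stays where it is.
- solder_spool: Solder spool, 60 across and 50 high, standing beyond the box. Origin: centre of its underside. Stays where it is.
- screwdriver: Screwdriver lying on the right side of the bench. Stays where it is.
- esd_brush: Brush lying on the left side of the bench. Stays where it is.
Mind the look-alikes: they are no part of the job. Leave any green look-alike of the finned_module alone. What is shaped like the dust_box but orange is not meant.

How it is judged (in metres and radians):
On the way:
1. the finned module lies on the bench part way through the doorway and holds the flap open (value of joint flap above 0.3 rad and x of finned_module_mid in the frame of doorway between -0.04 and 0.065 m and y of finned_module_mid in the frame of doorway between -0.025 and 0.025 m and height (world z) of finned_module_mid below 0.03 m and angle between the x axis of finned_module_mid and the x axis of doorway, either way round below 0.25 rad), for 0.1 s.
At the end, for the whole second after the job is handed in: The finned module lies flat and at rest wholly inside the dust box, lengthwise (within 0.2 rad), the follower stands 3.5 to 11.5 mm back from where it started, and the flap hangs shut (within 0.06 rad) (value of joint follower between 0.0035 and 0.0115 m and value of joint flap below 0.06 rad and x of finned_module_mid in the frame of doorway between 0.083 and 0.115 m and y of finned_module_mid in the frame of doorway between -0.023 and 0.023 m and height (world z) of finned_module_mid between 0.014 and 0.024 m and angle between finned_module_mid's own z axis and vertical below 0.1 rad and angle between the x axis of finned_module_mid and the x axis of doorway, either way round below 0.2 rad and linear speed of finned_module below 0.01 m/s); the robot touches nothing.
It fails at once if the follower is rammed back more than 15 mm (value of joint follower above 0.015 m).
It fails at once if the plain module is moved more than 20 mm (distance of plain_module from where it was at the start of the episode above 0.02 m).
It fails at once if a bystander (jar, spool, screwdriver, brush) is moved more than 20 mm (distance of any of flux_jar, solder_spool, screwdriver, esd_brush from where it was at the start of the episode above 0.02 m).
It also fails if it takes over 56 s, if anything falls off the work surface, if the arm or the gripper's body presses on something with over 40 N, if the wrist force passes 120 N, or if a joint passes its speed limit or range.

## Working session

There is one attempt and no reset: what is moved stays moved. The work goes in short steps, Python scripts to look and compute and a tool call to move; the robot and the scene stay as the last step left them, time stands still between calls to the robot, and variables do not carry over. Pictures are saved under pics/ and viewed, at most 12 in all, crops included, and the job is handed in when it is done.

Besides the shell and the picture viewer there is one more tool, called after "Emit:" as name([rows], argument=value, ...), one row to a line, values as JSON. send_rows: Moves the arm, as the interface text tells. Its arguments: {"type":"object","properties":{"steps":{"type":"array"},"force":{"type":"number"}},"required":["steps"]}

```bash
mkdir -p pics; ls; python3 - <<'E'
from rig import readout, vision, robot
import cv2,numpy as np
for n in("top","side"):
    im=vision.snapshot(n); cv2.imwrite(f"pics/{n}0.png",im[:,:,::-1])
    c=vision.get_calibration(n); print(n,np.round(c["camera_matrix"],1).tolist(),np.round(c["camera_from_world"],3).tolist())
s=readout.get_state(); print(s)
E
```

```text
pics
top [[404.3, 0.0, 320.9], [0.0, 404.3, 199.0], [0.0, 0.0, 1.0]] [[0.004, -1.0, -0.011, 0.016], [-0.995, -0.003, -0.1, 0.568], [0.1, 0.012, -0.995, 1.064], [0.0, 0.0, 0.0, 1.0]]
side [[453.7, 0.0, 326.4], [0.0, 453.7, 203.8], [0.0, 0.0, 1.0]] [[0.996, -0.09, 0.013, -0.569], [-0.039, -0.548, -0.835, 0.104], [0.082, 0.831, -0.55, 1.455], [0.0, 0.0, 0.0, 1.0]]
{'time_s': 0.1, 'joints': array([-70.57072261,  34.38089498,  -0.14514483,  91.67501275,
         0.10396726,  54.02333645,  -4.57134438]), 'dq': array([-0.11721826, -0.14575925, -0.07664165, -0.13313855,  0.00321157,
        0.00120315,  0.03728047]), 'joint_efforts': array([ 4.75762106e-03, -7.66555810e+01,  1.50209371e+00, -2.52936119e+01,
       -5.23107382e-02,  1.37190233e-02,  6.85365740e-05]), 'position': array([0.29269736, 0.66282774, 0.21784266]), 'ee_rot': array([-1.79921302e+02,  8.38860870e-03,  1.56180363e+02]), 'ft_force': array([-0.93250249,  0.66699959, -0.33306362]), 'ft_torque': array([ 0.01038342,  0.00512291, -0.0121359 ]), 'gripper_force': 0.0, 'width': 0.09276900446199855}
```

View pics/top0.png

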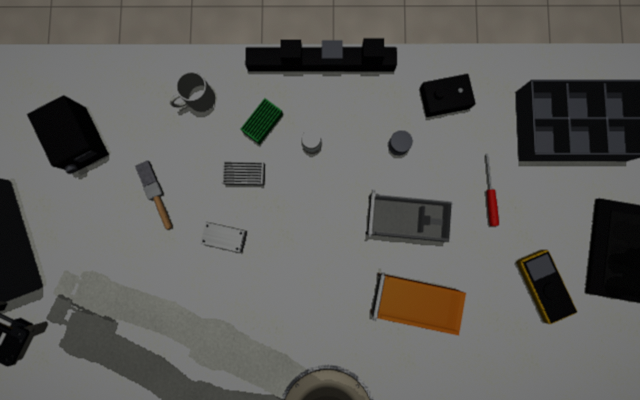

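View pics/side0.png

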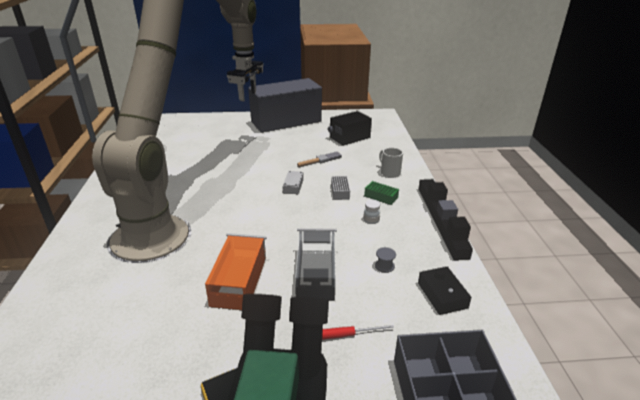

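Candidates in the top view: bare finned block (244,174), green finned look-alike (262,121), plain case with screws (224,238). By the description I choose (244,174). The box is the grey one at (408,217), doorway on its left at about x=370; the orange one (418,302) is the decoy.

```bash
cat > h.py <<'E'
import numpy as np,cv2
from rig import readout,vision,robot
def ray(n,uv,z,c=None):
    c=c or vision.get_calibration(n);K=c["camera_matrix"];T=np.array(c["camera_from_world"])
    R,t=T[:3,:3],T[:3,3];o=-R.T@t
    p=np.c_[np.atleast_2d(uv),np.ones(len(np.atleast_2d(uv)))]
    d=(R.T@np.linalg.inv(K)@p.T).T
    return o+d*((z-o[2])/d[:,2])[:,None]
E
python3 - <<'E'
from h import *
im=cv2.imread("pics/top0.png")
a=cv2.resize(im[150:265,195:275],None,fx=5,fy=5,interpolation=cv2.INTER_CUBIC)
b=cv2.resize(im[182:252,355:460],None,fx=5,fy=5,interpolation=cv2.INTER_CUBIC)
w=np.zeros((575,800,3),np.uint8);w[:,:400]=a;cv2.imwrite("pics/c1.png",np.clip(a.astype(float)*1.3,0,255));cv2.imwrite("pics/c2.png",np.clip(b.astype(float)*1.6,0,255))
E
```

```text
[ WARN:0@0.151] global loadsave.cpp:1063 imwrite_ Unsupported depth image for selected encoder is fallbacked to CV_8U.
```

View pics/c1.png

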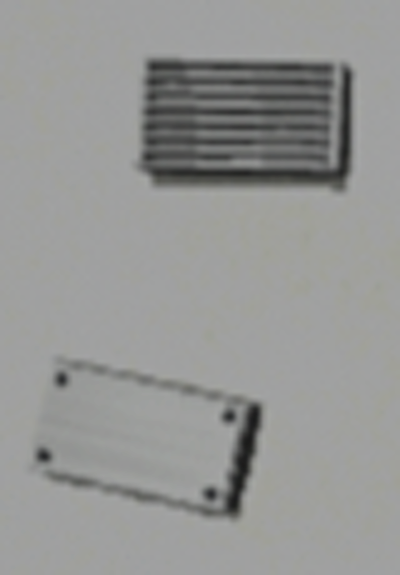

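View pics/c2.png

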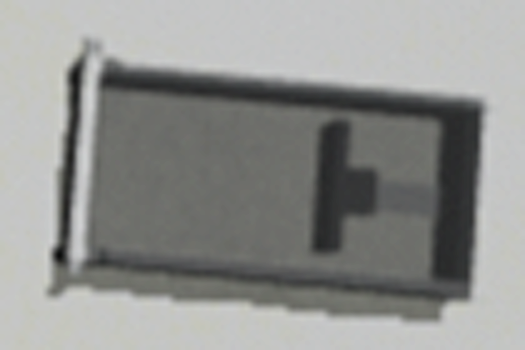

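Close crop: the upper block shows bare-metal open fins (top-face corners ≈ (224,162)–(264,184) full image), the lower is smooth with 4 screws, so the choice stands. Box: the white lintel runs (373,191)–(370,236), the far end is at ≈(451,202)–(449,241), and the follower face is at x≈419.

```bash
python3 - <<'E'
from h import *
np.set_printoptions(precision=4,suppress=True)
A=lambda l:np.array(l)/5+[195,150]
B=lambda l:np.array(l)/5+[355,182]
print("fin",ray("top",A([(139,60),(343,62),(340,170),(139,168)]),.038))
print("plain",ray("top",A([(55,360),(250,403),(232,515),(35,470)]),.038))
for z in(.085,.05):print("lint",z,ray("top",B([(92,50),(75,268)]),z))
for z in(.084,.05,0):print("far",z,ray("top",B([(482,100),(468,298)]),z))
print("follower",ray("top",B([(322,122),(314,250)]),.049))
print("fins dir",ray("top",A([(148,66),(333,68)]),.038))
E
```

```text
fin [[0.667  0.2846 0.038 ]
 [0.6661 0.1739 0.038 ]
 [0.6071 0.1744 0.038 ]
 [0.6079 0.2829 0.038 ]]
plain [[0.5043 0.325  0.038 ]
 [0.4819 0.2201 0.038 ]
 [0.4227 0.2283 0.038 ]
 [0.4459 0.3337 0.038 ]]
lint 0.085 [[ 0.5808 -0.1166  0.085 ]
 [ 0.4695 -0.107   0.085 ]]
lint 0.05 [[ 0.5849 -0.1207  0.05  ]
 [ 0.4699 -0.1108  0.05  ]]
far 0.084 [[ 0.5558 -0.3152  0.084 ]
 [ 0.4553 -0.3054  0.084 ]]
far 0.05 [[ 0.559  -0.3258  0.05  ]
 [ 0.4551 -0.3156  0.05  ]]
far 0 [[ 0.5637 -0.3414  0.    ]
 [ 0.4549 -0.3307  0.    ]]
follower [[ 0.5472 -0.2417  0.049 ]
 [ 0.4798 -0.2362  0.049 ]]
fins dir [[0.6637 0.2796 0.038 ]
 [0.6628 0.1792 0.038 ]]
```

Emit:
send_rows([
  [[0.03,-0.04,0,0,0,-6,0.85],[0.06,-0.08,0,0,0,-12,0.85],[0.095,-0.12,-0.005,0,0,-19,0.85],[0.13,-0.165,-0.01,0,0,-26,0.85],[0.165,-0.21,-0.015,0,0,-33,0.85],[0.2,-0.255,-0.02,0,0,-40,0.85],[0.235,-0.3,-0.025,0,0,-47,0.85],[0.27,-0.345,-0.03,0,0,-54,0.85],[0.305,-0.39,-0.035,0,0,-60,0.85],[0.344,-0.434,-0.04,0,0,-66.7,0.85],[0.344,-0.434,-0.04,0,0,-66.7,0.85],[0.344,-0.434,-0.04,0,0,-66.7,0.85]],
], force=20)

```text
time_s: 1.6
position: [0.6363, 0.2296, 0.1781]
ee_rot: [-179.9, -0.0, 89.5]
ft_force: [-0.1, 0.2, 0.4]
width: 0.0792
gripper_force: 0.0
```

```bash
python3 - <<'E'
from h import *
c=vision.get_calibration("wrist");im=vision.snapshot("wrist");cv2.imwrite("pics/w1.png",im[:,:,::-1])
np.savez("w1.npz",**c);s=readout.get_state();print(s["position"],s["ee_rot"],s["joints"],s["ft_force"])
E
```

```text
[0.63592609 0.23052638 0.17824892] [-1.79934190e+02 -2.73496328e-02  8.95987936e+01] [-35.60470695  34.27456908  17.12604823 101.29514026 -13.29469718
  46.45866646 -12.46637282] [-0.12864994  0.39481944 -0.03962778]
```

View pics/w1.png

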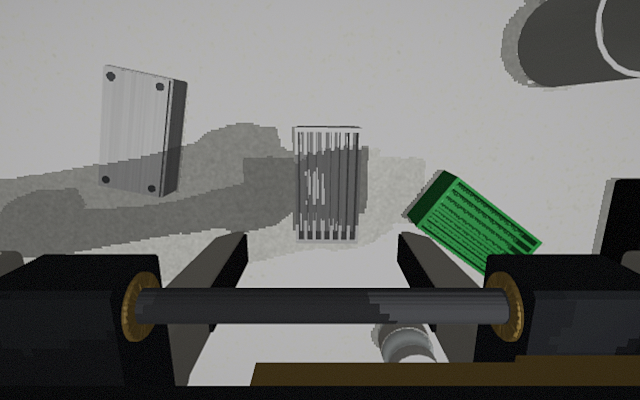

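The wrist view shows the finned block between the fingers, with its top-face corners at about (294,128), (361,128), (357,242) and (297,242). The green one is to the right and the plain one to the left.

```bash
python3 - <<'E'
from h import *
np.set_printoptions(precision=4,suppress=True)
c=dict(np.load("w1.npz"))
p=ray("w",[(293.5,127.5),(361,127.5),(358,242),(297,242)],.038,c);print(p,p.mean(0))
p=ray("w",[(445,172),(406,222),(541,242)],.038,c);print(p)
E
```

```text
[[0.611  0.2858 0.038 ]
 [0.6712 0.2853 0.038 ]
 [0.6706 0.1763 0.038 ]
 [0.6113 0.1768 0.038 ]] [0.641  0.2311 0.038 ]
[[0.7493 0.2446 0.038 ]
 [0.7161 0.1965 0.038 ]
 [0.8483 0.1751 0.038 ]]
```

Emit:
send_rows([
  [[0.0025,0.0265,-0.04,0,0,0.5,0.85],[0.0025,0.0265,-0.08,0,0,0.5,0.85],[0.0025,0.0265,-0.12,0,0,0.5,0.85],[0.0025,0.0265,-0.15,0,0,0.5,0.85],[0.0025,0.0265,-0.166,0,0,0.5,0.85],[0.0025,0.0265,-0.166,0,0,0.5,0.85],[0.0025,0.0265,-0.166,0,0,0.5,0.5],[0.0025,0.0265,-0.166,0,0,0.5,0.5],[0.0025,0.0265,-0.166,0,0,0.5,0.5],[0.0025,0.0265,-0.166,0,0,0.5,0.5],[0.0025,0.0265,-0.166,0,0,0.5,0.5],[0.0025,0.0265,-0.166,0,0,0.5,0.5]],
], force=30)

```text
time_s: 3.15
position: [0.6403, 0.2562, 0.0139]
ee_rot: [179.9, -0.1, 90.0]
ft_force: [0.4, 0.0, 5.7]
width: 0.0598
gripper_force: 30.0
```

Emit:
send_rows([
  [[0,0,0.008,0,0,0,0.5],[0,0,0.018,0,0,0,0.5],[-0.01,-0.03,0.018,0,0,-1,0.5],[-0.025,-0.07,0.018,0,0,-2,0.5],[-0.045,-0.11,0.018,0,0,-3,0.5],[-0.065,-0.155,0.018,0,0,-4,0.5],[-0.08,-0.2,0.018,0,0,-5,0.5],[-0.095,-0.235,0.018,0,0,-5,0.5],[-0.103,-0.255,0.018,0,0,-5,0.5],[-0.106,-0.264,0.018,0,0,-5,0.5],[-0.106,-0.264,0.018,0,0,-5,0.5],[-0.106,-0.264,0.018,0,0,-5,0.5]],
])

```text
time_s: 4.65
position: [0.534, -0.007, 0.0307]
ee_rot: [180.0, -0.0, 85.1]
ft_force: [-0.3, 0.4, -3.0]
width: 0.0599
gripper_force: 30.0
```

```bash
python3 - <<'E'
from h import *
s=readout.get_state();print(s["position"],s["ee_rot"],s["joints"],s["ft_force"],s["width"])
c=vision.get_calibration("wrist");im=vision.snapshot("wrist")[:,:,::-1];np.savez("w2.npz",**c)
t=vision.snapshot("top")[:,:,::-1]
t=cv2.resize(t[170:260,280:460],None,fx=3.5,fy=3.5,interpolation=cv2.INTER_CUBIC)
o=np.zeros((600,640,3),np.uint8);o[:315,:630]=t;o[315:]=im[100:385];cv2.imwrite("pics/m2.png",o)
E
```

```text
[ 0.53397211 -0.00702534  0.03067595] [ 1.79970337e+02 -3.41821376e-02  8.50622201e+01] [-10.32283329  38.49680664   7.34086981 124.91846515 -15.54310814
  17.37844145   5.35977104] [-0.25518721  0.36007526 -2.95538356] 0.05993971813516402
```

View pics/m2.png

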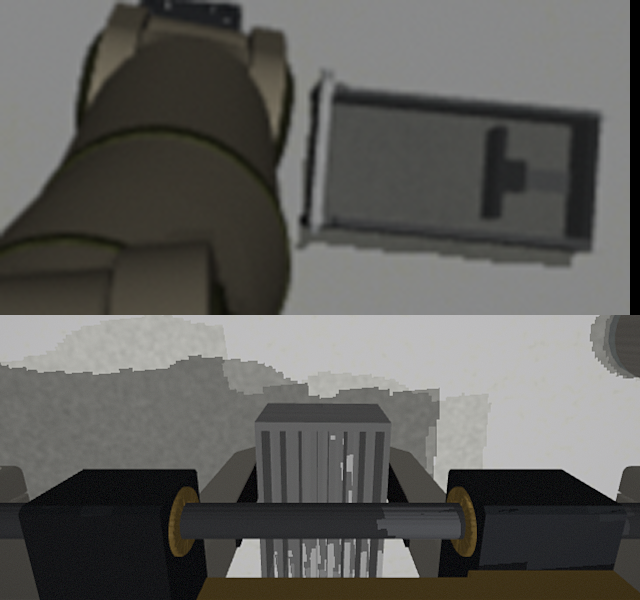

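Emit:
send_rows([
  [[0,0,-0.01,0,0,0,0.5],[0,0,-0.017,0,0,0,0.5],[0,0,-0.017,0,0,0,0.5],[-0.001,-0.01,-0.017,0,0,0,0.5],[-0.0015,-0.02,-0.017,0,0,0,0.5],[-0.0025,-0.03,-0.017,0,0,0,0.5],[-0.0035,-0.04,-0.017,0,0,0,0.5],[-0.0035,-0.04,-0.017,0,0,0,0.5]],
])

```text
time_s: 5.75
position: [0.5297, -0.0496, 0.0137]
ee_rot: [180.0, 0.0, 84.9]
ft_force: [0.6, 0.5, -3.6]
width: 0.06
gripper_force: 30.0
```

Emit:
send_rows([
  [[-0.001,-0.01,0,0,0,0,0.5],[-0.0015,-0.02,0,0,0,0,0.5],[-0.0025,-0.03,0,0,0,0,0.5],[-0.0035,-0.04,0,0,0,0,0.5],[-0.0035,-0.041,0,0,0,0,0.5],[-0.0035,-0.041,0,0,0,0,0.5]],
])

```text
time_s: 6.5
position: [0.5261, -0.0896, 0.0134]
ee_rot: [-180.0, 0.0, 84.9]
ft_force: [-0.3, -3.4, -8.5]
width: 0.06
gripper_force: 30.0
```

```bash
python3 - <<'E'
from h import *
a=vision.snapshot("side")[:,:,::-1];t=vision.snapshot("top")[:,:,::-1]
o=np.zeros((595,640,3),np.uint8)
o[:315,:630]=cv2.resize(t[170:260,280:460],None,fx=3.5,fy=3.5,interpolation=cv2.INTER_CUBIC)
o[315:,:360]=cv2.resize(a[220:290,270:360],None,fx=4,fy=4,interpolation=cv2.INTER_CUBIC);cv2.imwrite("pics/m3.png",o)
E
```

```text
(no output)
```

View pics/m3.png

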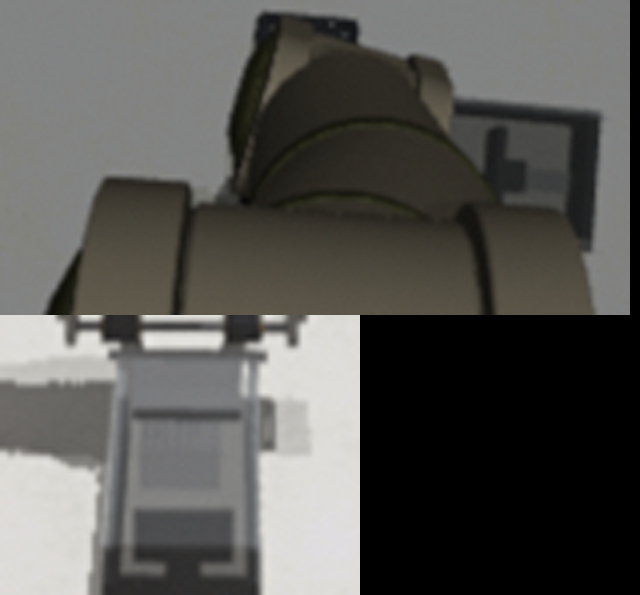

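The module sits through the doorway (side-crop fins x≈138–222) with the flap riding on it, about 4 mm towards the robot of the centre line. I'll nudge it, release it and rise.

Emit:
send_rows([
  [[0.0015,0,0,0,0,0,0.5],[0.003,0,0,0,0,0,0.5],[0.003,0,0,0,0,0,0.5],[0.003,0,0,0,0,0,0.85],[0.003,0,0,0,0,0,0.85],[0.003,0,0,0,0,0,0.85],[0.003,0,0.02,0,0,0,0.85],[0.003,0,0.05,0,0,0,0.85],[0.003,0.01,0.1,0,0,0,0.85],[0.003,0.03,0.15,0,0,0,0.6],[0.006,0.08,0.16,0,0,0,0.3],[0.009,0.12,0.16,0,0,0,0]],
])

```text
time_s: 8.1
position: [0.536, 0.0324, 0.1752]
ee_rot: [179.8, -0.1, 85.0]
ft_force: [0.8, -0.3, -0.7]
width: 0.0539
gripper_force: 0.0
```

Emit:
send_rows([
  [[0,0,0,-9,0.8,0,0],[0,0,0,-18,1.6,0,0],[0,0,0,-27,2.4,0,0],[0,0,0,-36,3.2,0,0],[0,0,0,-44.8,3.9,0,0],[0,0,0,-44.8,3.9,0,0],[0,0,0,-44.8,3.9,0,0],[0,0,0,-44.8,3.9,0,0]],
])

```text
time_s: 9.1
position: [0.5353, 0.029, 0.1748]
ee_rot: [179.8, 44.8, 84.7]
ft_force: [0.1, 0.5, 0.0]
width: 0.0004
gripper_force: 0.0
```

```bash
python3 - <<'E'
from h import *
from scipy.spatial.transform import Rotation as R
np.set_printoptions(precision=4,suppress=True)
s=readout.get_state();print(s["position"],s["joints"],s["ft_force"],s["width"])
print(R.from_euler("xyz",s["ee_rot"],degrees=True).as_matrix())
a=vision.snapshot("side")[:,:,::-1];t=vision.snapshot("top")[:,:,::-1];w=vision.snapshot("wrist")[:,:,::-1]
o=np.zeros((560,780,3),np.uint8)
o[:280,:420]=cv2.resize(t[180:260,320:440],None,fx=3.5,fy=3.5,interpolation=cv2.INTER_CUBIC)
o[:280,420:]=cv2.resize(a[220:290,270:360],None,fx=4,fy=4,interpolation=cv2.INTER_CUBIC)
o[280:,:448]=cv2.resize(w,(448,280));cv2.imwrite("pics/m4.png",o)
E
```

```text
[0.5353 0.029  0.1748] [-54.9034  43.5003  38.4161 114.0998  18.2728  52.0851 -39.5063] [0.0648 0.5379 0.0366] 0.0003922456551348301
[[ 0.0657  0.9959 -0.0625]
 [ 0.7067 -0.0906 -0.7016]
 [-0.7044  0.0019 -0.7098]]
```

View pics/m4.png

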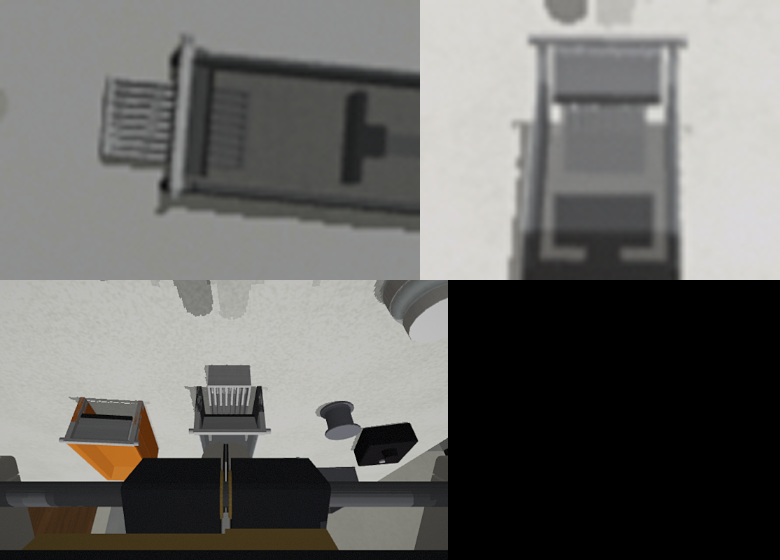

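The module is straight in the doorway with its rear plate at top crop (101,120), and the flap rides on it. The leaning pose is reached with joints well within range. Now descending behind it.

Emit:
send_rows([
  [[0.001,-0.01,-0.04,0,0,0,0],[0.002,-0.02,-0.08,0,0,0,0],[0.002,-0.027,-0.12,0,0,0,0],[0.002,-0.027,-0.15,0,0,0,0],[0.002,-0.027,-0.158,0,0,0,0],[0.002,-0.027,-0.158,0,0,0,0],[0.002,-0.027,-0.158,0,0,0,0]],
])

```text
time_s: 10.12
position: [0.5379, 0.0038, 0.0168]
ee_rot: [179.8, 44.9, 84.9]
ft_force: [0.1, 0.7, 0.1]
width: 0.0002
gripper_force: 0.0
```

```bash
cat > st.py <<'E'
from h import *
np.set_printoptions(precision=4,suppress=True)
D=np.array([.5255,-.1078]);d=np.array([-.0868,-.9962]);n=np.array([.9962,-.0868])
s=readout.get_state();p=s["position"];v=p[:2]-D
print("t %.2f doorway x %.4f y %.4f z %.4f  F along %.2f"%(s["time_s"],v@d,v@n,p[2],s["ft_force"][:2]@d),s["ft_force"],s["ee_rot"])
E
python3 st.py
```

```text
t 10.12 doorway x -0.1122 y 0.0026 z 0.0168  F along -0.68 [0.1278 0.6678 0.0825] [179.8407  44.9183  84.8636]
```

Emit:
send_rows([
  [[-0.0009,-0.01,0,0,0,0,0],[-0.0017,-0.02,0,0,0,0,0],[-0.0026,-0.03,0,0,0,0,0],[-0.0035,-0.04,0,0,0,0,0],[-0.0043,-0.05,0,0,0,0,0],[-0.0048,-0.055,0,0,0,0,0],[-0.0052,-0.06,0,0,0,0,0],[-0.0056,-0.065,0,0,0,0,0],[-0.0061,-0.07,0,0,0,0,0],[-0.0065,-0.075,0,0,0,0,0]],
])

```text
time_s: 11.38
position: [0.5309, -0.0713, 0.0155]
ee_rot: [179.9, 45.0, 85.0]
ft_force: [0.2, 3.3, -0.1]
width: 0.0003
gripper_force: 1.7
```

```bash
python3 st.py
```

```text
t 11.38 doorway x -0.0368 y 0.0023 z 0.0155  F along -3.25 [ 0.169   3.2512 -0.0529] [179.9454  44.9545  84.9758]
```

Emit:
send_rows([
  [[-0.0004,-0.005,0,0,0,0,0],[-0.0009,-0.01,0,0,0,0,0],[-0.0013,-0.015,0,0,0,0,0],[-0.0017,-0.02,0,0,0,0,0],[-0.0022,-0.025,0,0,0,0,0],[-0.0026,-0.03,0,0,0,0,0],[-0.003,-0.035,0,0,0,0,0],[-0.0035,-0.04,0,0,0,0,0],[-0.0039,-0.045,0,0,0,0,0],[-0.0043,-0.05,0,0,0,0,0]],
])

```text
time_s: 12.62
position: [0.5265, -0.1216, 0.0156]
ee_rot: [180.0, 45.0, 85.0]
ft_force: [0.2, 3.4, 0.2]
width: 0.0005
gripper_force: 1.5
```

```bash
python3 - <<'E'
import runpy;runpy.run_path("st.py")
from h import *
a=vision.snapshot("side")[:,:,::-1];t=vision.snapshot("top")[:,:,::-1]
cv2.imwrite("pics/side5.png",a)
o=np.zeros((560,780,3),np.uint8)
o[:280,:420]=cv2.resize(t[180:260,340:460],None,fx=3.5,fy=3.5,interpolation=cv2.INTER_CUBIC)
o[:280,420:]=cv2.resize(a[220:290,270:360],None,fx=4,fy=4,interpolation=cv2.INTER_CUBIC)
cv2.imwrite("pics/m5.png",o[:280])
E
```

```text
t 12.62 doorway x 0.0137 y 0.0022 z 0.0156  F along -3.39 [0.2271 3.3857 0.2091] [179.9539  44.9713  84.9584]
```

View pics/m5.png

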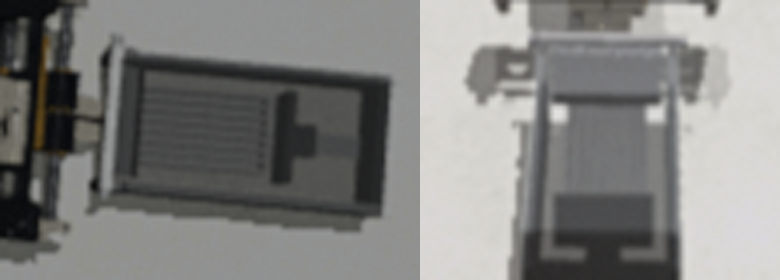

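The module is straight inside, front plate at top crop x≈268 and follower at x≈275, so the gap is only several mm. Now fine steps watching for the force jump.

Emit:
send_rows([
  [[-0.0002,-0.002,0,0,0,0,0],[-0.0003,-0.004,0,0,0,0,0],[-0.0003,-0.004,0,0,0,0,0]],
])

```text
time_s: 13.1
position: [0.5263, -0.1253, 0.0157]
ee_rot: [179.9, 45.0, 85.0]
ft_force: [-0.3, 1.0, 1.1]
width: 0.0006
gripper_force: 1.1
```

Emit:
send_rows([
  [[-0.0001,-0.001,0,0,0,0,0],[-0.0002,-0.002,0,0,0,0,0],[-0.0002,-0.003,0,0,0,0,0]],
])

```text
time_s: 13.48
position: [0.5261, -0.1283, 0.0156]
ee_rot: [180.0, 45.0, 85.0]
ft_force: [0.8, 3.6, 2.6]
width: 0.0007
gripper_force: 1.9
```

Emit:
send_rows([
  [[-0.0001,-0.001,0,0,0,0,0],[-0.0002,-0.002,0,0,0,0,0]],
])

```text
time_s: 13.72
position: [0.5258, -0.1303, 0.0156]
ee_rot: [180.0, 45.0, 85.0]
ft_force: [0.0, 3.0, 1.9]
width: 0.0005
gripper_force: 1.7
```

Emit:
send_rows([
  [[-0.0001,-0.001,0,0,0,0,0],[-0.0002,-0.002,0,0,0,0,0]],
])

```text
time_s: 13.98
position: [0.5258, -0.1318, 0.0154]
ee_rot: [179.9, 44.9, 85.0]
ft_force: [0.1, 9.6, 5.5]
width: 0.0007
gripper_force: 5.1
```

Emit:
send_rows([
  [[-0.0001,-0.001,0,0,0,0,0],[-0.0002,-0.002,0,0,0,0,0]],
])

```text
time_s: 14.22
position: [0.5264, -0.1331, 0.0154]
ee_rot: [179.9, 44.9, 85.0]
ft_force: [0.6, 12.5, 6.2]
width: 0.0005
gripper_force: 5.8
```

Emit:
send_rows([
  [[-0.0001,-0.001,0,0,0,0,0],[-0.0002,-0.002,0,0,0,0,0]],
])

```text
time_s: 14.48
position: [0.5267, -0.1349, 0.0154]
ee_rot: [179.8, 44.9, 85.0]
ft_force: [1.4, 11.6, 7.1]
width: 0.0004
gripper_force: 5.9
```

```bash
python3 - <<'E'
import runpy;runpy.run_path("st.py")
from h import *
a=vision.snapshot("side")[:,:,::-1];t=vision.snapshot("top")[:,:,::-1]
cv2.imwrite("pics/side6.png",a);cv2.imwrite("pics/top6.png",t)
t0=cv2.imread("pics/top0.png")
o=np.zeros((560,780,3),np.uint8)
f=lambda i:cv2.resize(i[185:255,360:455],None,fx=4,fy=4,interpolation=cv2.INTER_CUBIC)
o[:280,:380]=f(t0);o[:280,390:770]=f(t)
g=lambda i:cv2.resize(i[225:295,275:365],None,fx=4,fy=4,interpolation=cv2.INTER_CUBIC)
o[280:,:360]=g(cv2.imread("pics/side5.png"));o[280:,390:750]=g(a)
cv2.imwrite("pics/m6.png",o)
for n,i in(("0",t0),("6",t)):
    r=i[208:226,405:450].mean(2); print(n,np.round(r[2:5].mean(0)).astype(int)[5:30],)
E
```

```text
t 14.47 doorway x 0.0269 y 0.0035 z 0.0154  F along -11.64 [ 1.4316 11.5553  7.088 ] [179.8316  44.8566  85.0227]
0 [68 69 68 68 68 69 69 68 53 33 28 27 31 34 46 62 68 69 69 69 69 69 68 68
 68]
6 [72 71 70 71 71 71 71 70 68 64 64 71 58 42 41 53 74 82 83 84 83 83 82 82
 82]
```

View pics/m6.png

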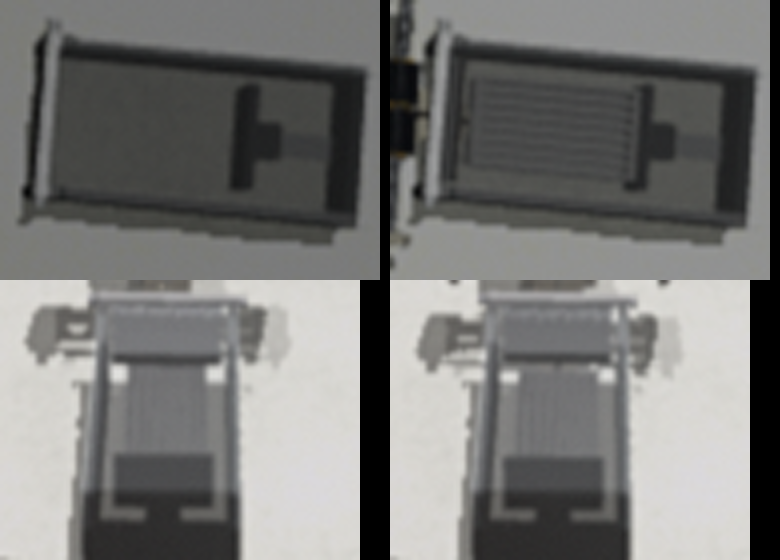

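The right picture shows the module against the follower, which has moved slightly (collar edge 282→285 in 4x px). I'll measure that edge at subpixel level.

```bash
cat > fol.py <<'E'
from h import *
import sys
def edge(i,r0=216,r1=224,c0=415,c1=445):
    g=cv2.GaussianBlur(i.mean(2),(0,0),.7)
    return g
t0=cv2.imread("pics/top0.png");t=cv2.imread(sys.argv[1])
for r in range(215,226,2):
    print(r,t0[r,418:446].mean(1).astype(int),"\n   ",t[r,418:446].mean(1).astype(int))
E
python3 fol.py pics/top6.png
```

```text
215 [48 28 26 29 31 34 43 51 55 54 55 57 64 69 68 68 68 69 70 68 69 68 69 67
 52 32 27 27] 
    [65 57 62 70 54 39 41 54 64 67 67 69 75 80 82 82 83 82 83 83 83 83 82 82
 63 39 33 33]
217 [45 26 26 28 32 34 33 33 34 34 34 35 50 63 68 67 68 68 68 68 69 69 68 67
 47 28 26 28] 
    [65 66 70 68 50 40 41 43 41 41 41 41 42 61 76 82 82 81 82 82 83 82 82 81
 56 35 33 34]
219 [42 28 28 28 32 33 33 34 33 34 33 35 49 58 59 58 58 58 60 59 59 60 61 61
 48 32 28 26] 
    [71 66 68 68 49 40 41 42 42 41 42 41 42 58 69 71 70 71 72 72 71 73 73 73
 58 40 34 34]
221 [39 27 26 29 32 33 34 33 33 33 35 36 49 57 58 57 58 58 59 58 57 56 57 57
 47 32 28 27] 
    [62 58 69 64 46 40 42 40 42 41 42 41 44 60 70 70 71 69 70 71 70 70 70 70
 57 39 34 33]
223 [37 27 27 30 32 34 34 33 33 33 35 39 52 58 59 57 56 58 58 58 58 58 58 57
 44 31 28 28] 
    [66 66 72 60 42 41 42 41 41 42 42 42 44 62 72 70 70 70 69 71 69 69 70 69
 55 38 34 33]
225 [33 26 27 30 33 42 54 59 58 56 59 60 65 69 68 68 67 67 65 67 67 64 63 56
 41 29 26 27] 
    [67 66 71 58 42 41 50 65 70 69 68 69 72 78 83 82 81 80 79 80 80 78 76 67
 50 36 33 34]
```

Collar shift ≈1.0 px ≈ 2.7 mm of follower travel. Advancing about 4 mm more.

Emit:
send_rows([
  [[-0.0001,-0.001,0,0,0,0,0],[-0.0002,-0.002,0,0,0,0,0],[-0.0003,-0.003,0,0,0,0,0],[-0.0003,-0.004,0,0,0,0,0],[-0.0003,-0.004,0,0,0,0,0]],
])

```text
time_s: 15.2
position: [0.5263, -0.139, 0.0154]
ee_rot: [179.8, 44.9, 85.0]
ft_force: [2.2, 10.6, 6.4]
width: 0.0007
gripper_force: 5.3
```

```bash
cat > fol.py <<'E'
import runpy;runpy.run_path("st.py")
from h import *
import sys
t=vision.snapshot("top")[:,:,::-1].copy();cv2.imwrite(sys.argv[1],t)
def edge(i):
    o=[]
    for r in range(217,224):
        l=i[r,418:440].mean(1);lo=l[6:10].mean();hi=l[15:20].mean();m=(lo+hi)/2
        k=[j for j in range(8,20) if l[j]<m<=l[j+1]][0];o.append(k+(m-l[k])/(l[k+1]-l[k]))
    return np.array(o)
e0=edge(cv2.imread("pics/top0.png"))
for n in("pics/top6.png",sys.argv[1]): d=edge(cv2.imread(n))-e0;print(n,np.median(d),"px",np.median(d)*2.7,"mm")
E
python3 fol.py pics/top7.png
```

```text
t 15.20 doorway x 0.0310 y 0.0036 z 0.0154  F along -10.74 [ 2.212  10.5929  6.4339] [179.8296  44.8631  85.0079]
pics/top6.png 1.0676190476190488 px 2.882571428571432 mm
pics/top7.png 2.618350754936122 px 7.06954703832753 mm
```

Follower at about 7 mm, by image and by travel alike. Withdrawing straight back.

Emit:
send_rows([
  [[0.0004,0.005,0,0,0,0,0],[0.0013,0.015,0,0,0,0,0],[0.0026,0.03,0,0,0,0,0],[0.0043,0.05,0,0,0,0,0],[0.006,0.07,0,0,0,0,0],[0.008,0.09,0,0,0,0,0],[0.01,0.11,0.01,0,0,0,0],[0.01,0.14,0.04,0,0,0,0],[0.01,0.17,0.08,0,0,0,0],[0.01,0.2,0.12,0,0,0,0],[0.01,0.22,0.15,0,0,0,0],[0.01,0.22,0.15,0,0,0,0]],
])

```text
time_s: 16.75
position: [0.5358, 0.0826, 0.167]
ee_rot: [179.8, 44.8, 85.0]
ft_force: [0.6, -0.3, -0.2]
width: 0.001
gripper_force: 0.0
```

```bash
python3 fol.py pics/top8.png; python3 - <<'E'
from h import *
a=vision.snapshot("side")[:,:,::-1];t=cv2.imread("pics/top8.png")
o=np.zeros((280,780,3),np.uint8)
o[:,:380]=cv2.resize(t[185:255,360:455],None,fx=4,fy=4,interpolation=cv2.INTER_CUBIC)
o[:,390:750]=cv2.resize(a[225:295,275:365],None,fx=4,fy=4,interpolation=cv2.INTER_CUBIC)
cv2.imwrite("pics/m8.png",o)
E
```

```text
t 16.75 doorway x -0.1906 y -0.0062 z 0.1670  F along 0.26 [ 0.6077 -0.3137 -0.1758] [179.7583  44.769   84.9894]
pics/top6.png 1.0676190476190488 px 2.882571428571432 mm
pics/top8.png 2.5995421245421255 px 7.01876373626374 mm
```

View pics/m8.png

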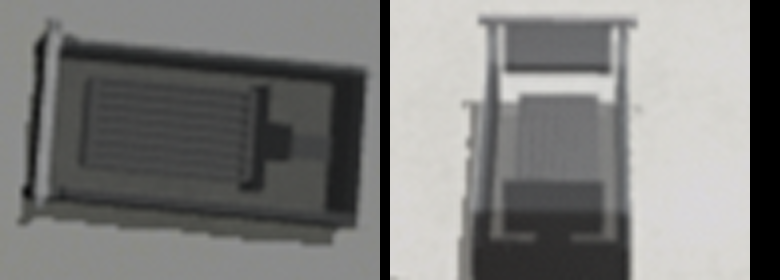

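The flap hangs shut, with its lower edge at side crop y≈70 and clear of the module. The module is straight inside at top crop (83–250), and the follower is 7 mm back. Handing in.

```bash
python3 -c "
from rig import robot
print(robot.job_done())"
```

```text
the job is handed in; nothing more can be done
None
```

I pushed the finned module lengthwise through the flap and fully into the dust box; the follower reads about 7 mm back, the flap hangs shut, and I handed the job in at about 17 s (no verdict was returned).

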